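Lever the amplifier up onto its sprung chock

ROBOT

A 7-joint arm with a two-finger parallel gripper is mounted at the origin on the work surface. World frame = base frame: x ahead of the robot, y to its left, z up, the work surface at z = 0. Lengths are in m, angles in degrees, forces in N, time in s.
With the tool pointing down it reaches from about 0.35 to 0.775 m from the base axis. Payload 3.1 kg.
Tool frame: the origin (TCP) lies on the centre line of the jaws, within the pads' length; the fingertips stand 17 mm ahead of it and the grasp point (between the pads) lies 2 mm behind it (robot.tip_reach is the distance from the TCP to the fingertips, in m); z points along the fingers, y is the direction in which the jaws open and shut (so a half turn about z gives the same grasp; the last joint's range is limited). The gripper opens to 85 mm and grips with 20 to 120 N. Pads are 22 mm wide; open, the fingers measure 114 mm over their backs; the gripper's body (76 mm by 85 mm) begins 54 mm behind the grasp point. The pads swing forward as they close: fully open they stand 13 mm farther back than shut.
Start: joints at [72.783, 17.813, 0.802, 86.603, -0.252, 75.585, -1.558], TCP at [0.141, -0.532, 0.248] pointing down, gripper open.
Joint ranges: [-154.91, 154.91], [-16.99, 109.72], [-72.82, 74.43], [7.12, 147.25], [-82.49, 262.49], [11.32, 116.49], [-174.64, 174.64]. Speed limits (degrees/s): [159.86, 159.86, 180, 180, 180, 180, 180].

INTERFACE

Orientations are given as [roll, pitch, yaw] about the fixed x, y, z axes, in that order (R = Rz(yaw) Ry(pitch) Rx(roll)).
In Python, from station import robot, fingers, vision, workorder, recognise gives the robot as it stands. Calls block until the motion is done:
- robot.move_to(position, orientation): joint-space move of the TCP to a pose.
- robot.line_to(position, orientation=None, velocity=0.15, f_stop=None): straight line of the TCP; orientation=None keeps the orientation; velocity is the mean speed in m/s. With f_stop (N) it stops when the force on the tool has changed by that much, and returns True; else False.
- robot.move_j(angles): joint-space move.
- fingers.gripper_to(opening, force=None): opening from 0.0 (shut) to 1.0 (fully open); force is the grip in N (None keeps the last); returns when the fingers have stopped.
- robot.pause(seconds).
- robot.inverse_kinematics(position, orientation): joint angles nearest the present ones, or None.
- vision.grab_frame(name): name is "side" or "top" or "wrist"; returns the picture (400x640x3 uint8, red, green, blue); there is no depth.
- vision.calibration(name): a dict with "mtx" (3x3 intrinsics, pixels), "extrinsics" (4x4, takes a point from world to camera coordinates); the wrist camera has in their place "T_tool_cam" (4x4, takes a point from camera to tool coordinates, whose origin is the TCP and whose axes are the flange's). Camera axes: x right, y up, looking along -z (the intrinsics and any distortion apply to the point x, -y, -z); pixel columns grow to the right and rows downward; lengths in m; the calibration is good to about 2 mm. A picture is of the moment at which its call begins: read the wrist's pose just before it. calibration takes no time and is no camera call.
A pose or a line that the arm cannot do raises robot.PlanningError and nothing moves.
- workorder.close_job(): hands the job in, once; it reports no verdict.
Trained networks look in the newest picture that a camera, given by its name, has taken for a name from the list of things; names that differ only in an ending like _2 or _b are one class to them, and where a whole thing is asked for, a point or a joint stands for the part that bears it (a point fixed in the world has none). Each returns a list of dicts, best first, with "p" (0 to 1); they miss things now and then, are a little off and sometimes report something else, mostly with a low value. They report only what shows in the picture. A call takes as long as a camera call.
- recognise(label, camera): "rect" ([centre column, centre row, width, height] in pixels, round what is visible of it).
Readings, each from a call of its own:
- robot.current_time_s(): time.
- robot.current_joint_positions(): joint angles.
- robot.current_dq(): joint speeds.
- robot.current_joint_torque(): joint torques, N m.
- robot.current_tool_pos(): TCP position.
- robot.current_eef_rot(): TCP orientation.
- robot.current_contact_force(): force on the tool from outside, world axes, zero at the start.
- robot.current_torque(): the same for the moment, N m.
- robot.current_finger_gap(): opening from 0.0 (shut) to 1.0 (fully open).
Only numpy, scipy, OpenCV 4.12 (cv2) and the standard library are available. Lean on these libraries where they do the work, as an engineer would, in place of code of your own. Each camera call takes 0.05 s, during which the arm holds its last target. There are 200 camera calls.

TASK

Take the pry bar from the bench, lay it over the fulcrum block and slide its tip flat along the board, under the middle of the amplifier's front edge, until you feel it butt lightly against the rib hidden underneath, without shoving the amplifier. Then lever the front edge up on the fulcrum just far enough for the sprung chock to slide in under it, lower the amplifier gently onto the chock, draw the bar out and lay it flat on the bench off the board. Do not touch the amplifier or the chock with the gripper, never press hard, and leave everything else alone.

Things in the scene. Friction and masses are not known exactly. Their poses are not given: they have to be found in the camera images.
- bar_grip (a point): Pry bar, loose, all steel, 0.6 kg, 318 mm long. Point: centre, half-way up, of its thick square dark handle (110 long, 24 wide, 20 high). Own x: from handle to tip along the bar; z: up as it lies. Flat shank ahead of the handle: 175 long, 20 wide, 8 thick; undersides of handle and shank in one plane 10 mm below this point. Balances about 65 mm ahead of this point.
- bar_tip (a point): End of the pry bar's tip, mid-thickness; 262 mm ahead of bar_grip along the bar's x, 7 mm higher along its z. The flat straight tip (36 long, 22 wide, 6 thick) is bent up 24 degrees from the shank, the bend 230 mm ahead of bar_grip: with the handle end raised 24 degrees the tip lies flat. Orientation as the bar's.
- board: Fixed plywood jig board on the bench, 340 x 230 mm, 15 mm thick. Origin on its underside, below the amplifier's front edge (within 8 mm), at mid-width; x runs level from the fulcrum side towards and under the amplifier, z up. It reaches from x = -115 to +225 mm; the bench beyond is 15 mm lower.
- fulcrum_top (a point): Low dark steel fulcrum block fixed on the board, 68 to 86 mm in front of the amplifier's edge, with a round ridge on top (radius 8 mm, 50 mm long, along its own y, which is about the board's y). Point: middle of the ridge line, 16 mm above the board.
- amp: Finned metal amplifier, about 3 kg (varies by a fifth), 200 deep (own x) x 190 wide x 64 mm high, loose on four rubber feet 12 mm high, so the gap under it is 12 mm. Origin mid-way between the feet at their underside; x from front edge (at -100 mm) to back, z up. Front feet, 18 mm diameter, at x = -85, y = +-80 mm. About 15 N or more along the board shoves it.
- amp_edge (a point): Middle of the amplifier's lower front edge (own x = -100, y = 0, 12 mm above its feet), which is levered up. Under the amplifier a stout cross rib, y = -35 to +35 mm, hangs down to 2 mm above the board: its front face lies unseen somewhere 21 to 37 mm behind this edge and must be found by feel; butt on it with a few newtons, well under 15 N.
- amp_back (a point): Point mid-way between the amplifier's two back feet, at their underside (own x = +85 mm, y = 0); stays put when the front is levered up without shoving.
- chock (a joint): Sprung wooden chock: how far (m) it has slid along the board's x, 0 to 0.022. A spring (about 3 N) holds it against the amplifier's front face, beside the bar's place; once the amplifier's lower edge is above its top (26.5 mm above the board) it slides in underneath by itself, some 10 to 20 mm.
- chock_nose (a point): Middle of the upper edge of the chock's nose, 26.5 mm above the board, at the board's y = +52 mm. The chock is 50 long, 24 wide, 26 mm high and moves only along the board's x.
- drill: Bystander, leave alone. Cordless drill standing on its battery, 75 x 120 mm foot, 230 mm high; origin under it.
- spray: Bystander, leave alone. Blue spray can, 64 mm diameter, 190 high; origin under it.
- glue: Bystander, leave alone. White bottle, 54 mm diameter, 160 high; origin under it.
- offcut: Bystander, leave alone. Plywood strip 160 x 50 x 15 mm lying flat; origin under its centre.
- cell: Bystander, leave alone. Upright blue capacitor, 32 mm diameter, 56 high, standing on the board's front corner; origin under it.

How it is judged (in metres and radians):
On the way, in this order (a step that is already met when the one before it is completed fails the run):
1. the bar's tip, under the amplifier, butts against the hidden rib (contact over 1.5 N), the amplifier still level (contact force between bar and rib above 1.5 N and z of amp_edge in the frame of board below 0.03 m), for 0.1 s.
2. the amplifier's edge is up, borne by the bar on the fulcrum, and the chock has slid at least 7 mm in under it (x of chock_nose in the frame of amp above -0.093 m and z of amp_edge in the frame of board above 0.038 m and contact force between bar and fulcrum above 2 N), for 0.1 s.
At the end, for the whole second after the job is handed in: The amplifier's front edge rests on the chock, which is at least 7 mm in under it (edge 23 to 30 mm above the board), its back feet within 5 mm of where they were; the bar lies flat on the bench, off the board, its tip out from under the amplifier by 20 mm or more, released; all at rest (x of chock_nose in the frame of amp above -0.093 m and z of amp_edge in the frame of board between 0.038 and 0.045 m and distance of amp_back from where it was at the start of the episode below 0.005 m and linear speed of each of amp, bar below 0.02 m/s and height (world z) of bar_grip below 0.016 m and height (world z) of bar_tip below 0.036 m and x of bar_tip in the frame of amp below -0.12 m); the robot touches nothing.
It fails at once if the amplifier is shoved (its back feet move more than 5 mm) or the bar is forced against it (over 50 N, or over 15 N against the rib) (distance of amp_back from where it was at the start of the episode above 0.005 m or contact force between bar and amp above 50 N or contact force between bar and rib above 15 N).
It fails at once if the front edge is levered more than 42 mm above the board (start 12, chock 26.5) (z of amp_edge in the frame of board above 0.057 m).
It fails at once if the amplifier is dropped, not lowered (turns faster than 1.2 rad/s) (angular speed of amp above 1.2 rad/s).
It fails at once if the gripper itself pushes the amplifier or the chock (over 2 N) (contact force between the fingers and amp above 2 N or contact force between the fingers and chock above 2 N).
It fails at once if a bystander is moved more than 25 mm (distance of any of drill, spray, glue, offcut, cell from where it was at the start of the episode above 0.025 m).
It also fails if it takes over 64 s, if anything falls off the work surface, if the arm or the gripper's body presses on something with over 40 N, if the wrist force passes 120 N, or if a joint passes its speed limit or range.

## Working session

There is one attempt and no reset: what is moved stays moved. The work goes in short steps, each a Python script; the robot and the scene stay as the last script left them, time stands still between calls to the robot, and variables do not carry over. Pictures are saved under pics/ and viewed, about 8 in all and at most 12, crops included, and the job is handed in when it is done.

```bash
ls; mkdir -p pics; cat > shot.py <<'E'
from station import robot, fingers, vision, workorder, recognise
import cv2, numpy as np
def save(cam,name):
    f=vision.grab_frame(cam); cv2.imwrite(f'pics/{name}.png',f[:,:,::-1]); return f
E
python3 - <<'E'
from shot import *
np.set_printoptions(precision=4,suppress=True)
a=save('top','top0'); b=save('side','side0')
for c in ['top','side']:
    k=vision.calibration(c); print(c,k)
    for l in ['bar_grip','bar_tip','board','fulcrum_top','amp','chock','drill','spray','glue','offcut','cell']:
        try: r=recognise(l,c); print(l,[(np.round(x['rect'],1).tolist(),round(x['p'],2)) for x in r[:2]])
        except Exception as e: print(l,e)
print(vision.calibration('wrist'))
print(robot.current_tool_pos(),robot.current_eef_rot(),robot.current_time_s(),robot.tip_reach)
E
```

```text
pics
top {'mtx': array([[383.1585,   0.    , 316.9137],
       [  0.    , 383.1585, 197.1278],
       [  0.    ,   0.    ,   1.    ]]), 'extrinsics': array([[ 0.0113, -0.9999,  0.0049,  0.0769],
       [ 0.9916,  0.0119,  0.1289, -0.5642],
       [-0.129 ,  0.0034,  0.9916, -0.9816],
       [ 0.    ,  0.    ,  0.    ,  1.    ]])}
bar_grip [([439.0, 211.8, 58.0, 110.9], 0.9)]
bar_tip [([440.9, 208.4, 60.2, 106.5], 0.82)]
board [([301.9, 201.3, 130.3, 85.8], 0.92)]
fulcrum_top [([348.5, 204.4, 11.4, 18.3], 0.57)]
amp [([284.4, 194.9, 83.1, 77.1], 0.67)]
chock [([337.0, 223.4, 30.6, 8.9], 0.72)]
drill [([144.8, 212.7, 103.9, 73.4], 0.71)]
spray [([175.0, 297.4, 54.6, 33.5], 0.59)]
glue [([142.2, 259.2, 45.1, 23.8], 0.76), ([337.8, 221.9, 31.2, 10.1], 0.18)]
offcut [([380.8, 121.2, 57.5, 18.9], 0.63), ([145.1, 211.4, 107.1, 70.4], 0.26)]
cell [([353.1, 170.6, 10.4, 12.1], 0.7), ([284.2, 198.5, 82.6, 74.2], 0.22)]
side {'mtx': array([[396.3883,   0.    , 322.5022],
       [  0.    , 396.3883, 197.3607],
       [  0.    ,   0.    ,   1.    ]]), 'extrinsics': array([[-0.8981, -0.4397, -0.00
[... 396 characters left out ...]
0], 0.66)]
amp [([297.9, 226.8, 103.7, 80.8], 0.65)]
chock []
drill [([239.9, 293.4, 60.5, 129.0], 0.91)]
spray [([354.1, 318.8, 40.3, 85.6], 0.93)]
glue [([283.9, 353.3, 34.9, 68.2], 0.94)]
offcut [([279.4, 165.6, 34.7, 27.1], 0.96)]
cell [([308.1, 180.8, 13.6, 18.5], 0.61), ([347.9, 198.1, 12.2, 11.2], 0.34)]
{'mtx': array([[314.9555,   0.    , 317.39  ],
       [  0.    , 314.9555, 197.2758],
       [  0.    ,   0.    ,   1.    ]]), 'T_tool_cam': array([[ 0.0008,  0.9463,  0.3234,  0.0827],
       [ 1.    , -0.001 ,  0.0006, -0.0005],
       [ 0.0009,  0.3234, -0.9463, -0.1261],
       [ 0.    ,  0.    ,  0.    ,  1.    ]])}
[ 0.1408 -0.5317  0.2483] [179.998    0.0033  14.8328] 1.2 0.017
```

```bash
python3 - <<'E'
import cv2
a=cv2.imread('pics/top0.png')[90:310,90:490]
cv2.imwrite('pics/t0z.png',cv2.resize(a,None,fx=2,fy=2,interpolation=cv2.INTER_CUBIC))
E
```

```text
(no output)
```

View pics/t0z.png

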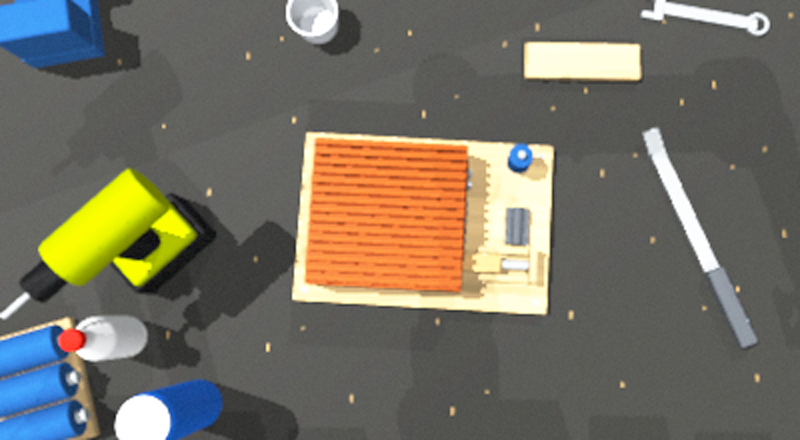

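View pics/side0.png

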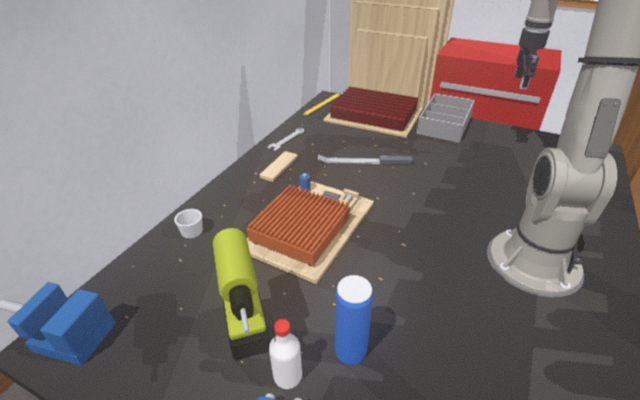

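The top view (2x crop, offset 90,90) shows the board with its corners at (306,132), (553,147), (547,314) and (293,300). The bar's handle centre is near (732,308) and its tip at (652,132). The fulcrum is at (517,226), and the chock sits beside it at (500,265). The side view agrees. Next I'll compute world positions.

```bash
cat >> shot.py <<'E'
def proj_setup(cam):
    k=vision.calibration(cam)
    if cam=='wrist':
        from scipy.spatial.transform import Rotation as R
        T=np.eye(4); T[:3,:3]=R.from_euler('xyz',robot.current_eef_rot(),degrees=True).as_matrix(); T[:3,3]=robot.current_tool_pos()
        E=np.linalg.inv(T@k['T_tool_cam'])
    else: E=k['extrinsics']
    return k['mtx'],E
def px2w(uv,z,ME):
    M,E=ME; d=np.linalg.inv(M)@[uv[0],uv[1],1]; d=np.array([d[0],-d[1],-d[2]])
    Rt=E[:3,:3].T; c=-Rt@E[:3,3]; w=Rt@d; return c+w*(z-c[2])/w[2]
def w2px(p,ME):
    M,E=ME; q=E[:3,:3]@p+E[:3,3]; q=M@[q[0],-q[1],-q[2]]; return q[:2]/q[2]
E
python3 - <<'E'
from shot import *
np.set_printoptions(precision=4,suppress=True)
ME=proj_setup('top')
for n,u,z in [('c1',(306,132),.015),('c2',(553,147),.015),('c3',(547,314),.015),('c4',(293,300),.015),('hback',(750,345),.01),('hfront',(710,270),.015),('hc',(732,308),.02),('tip',(652,132),.02),('fulc',(517,226),.031),('ampFt',(467,145),.091),('ampFb',(462,290),.091),('cell',(520,157),.07),('offcut',(582,61),.015)]:
    print(n,px2w((u[0]/2+90,u[1]/2+90),z,ME))
E
```

```text
c1 [0.6776 0.2879 0.015 ]
c2 [ 0.6608 -0.0517  0.015 ]
c3 [ 0.4333 -0.0424  0.015 ]
c4 [0.448  0.2969 0.015 ]
hback [ 0.3953 -0.3142  0.01  ]
hfront [ 0.4945 -0.2622  0.015 ]
hc [ 0.444  -0.2882  0.02  ]
tip [ 0.6823 -0.1869  0.02  ]
fulc [ 0.5492 -0.0009  0.031 ]
ampFt [0.6452 0.068  0.091 ]
ampFb [0.4615 0.0725 0.091 ]
cell [ 0.6348 -0.0014  0.07  ]
offcut [ 0.7836 -0.0928  0.015 ]
```

```bash
python3 - <<'E'
from shot import *
np.set_printoptions(precision=1,suppress=True)
def ik(p,o):
    r=robot.inverse_kinematics(p,o); return None if r is None else np.array(r)
for rev in (0,1):
    y=180*rev; w=lambda a:(a+180)%360-180
    s=-1 if rev else 1
    for n,p,o in [('grasp',[.444,-.288,.02],[180,0,w(23+y)]),('slide',[.54,-.145,.13],[180,s*24,w(87+y)]),('start',[.54,-.2,.18],[180,s*24,w(87+y)]),('lever',[.54,-.15,.06],[180,s*4,w(87+y)])]:
        print(rev,n,ik(p,o))
robot.move_to([.548,-.06,.19],[180,0,-93])
ME=proj_setup('wrist'); np.savez('w1.npz',M=ME[0],E=ME[1]); save('wrist','w1')
print(np.array(robot.current_joint_positions()),robot.current_tool_pos(),robot.current_time_s())
for l in ['fulcrum_top','amp','chock','cell','board','bar_grip']: print(l,[(np.round(x['rect'],1).tolist(),round(x['p'],2)) for x in recognise(l,'wrist')[:2]])
E
```

```text
0 grasp [ 41.6  30.2 -13.9 105.    9.6  46.  -44.1]
0 slide [ 29.2  31.3 -42.5  97.5  46.7  72.3 -33.5]
0 start [ 35.1  28.2 -42.8  93.8  44.5  74.5 -23.9]
0 lever [ 37.   33.5 -35.8  98.5  27.8  56.3 -13.2]
1 grasp [ 73.2  46.4 -61.9 103.8  47.3  60.3 105.7]
1 slide [ -38.2   33.1   52.3  100.2   -2.1   55.7 -173.4]
1 start [ 45.8  35.7 -61.7  93.4  54.6  82.5 149.4]
1 lever [ -30.8   44.4   64.4  101.1  -41.3   61.4 -136.1]
[ -39.1   31.7   64.6   93.4  -29.6   74.  -152.4] [ 0.5 -0.1  0.2] 3.5
fulcrum_top [([314.1, 236.3, 47.9, 32.2], 0.56)]
amp [([313.3, 339.9, 194.8, 86.9], 0.73)]
chock [([366.2, 268.9, 24.9, 75.1], 0.91)]
cell [([224.2, 248.1, 48.3, 46.6], 0.83), ([314.2, 340.5, 193.9, 84.7], 0.3)]
board [([317.6, 278.7, 228.7, 172.6], 0.55)]
bar_grip [([205.8, 31.8, 128.7, 63.6], 0.61)]
```

View pics/w1.png

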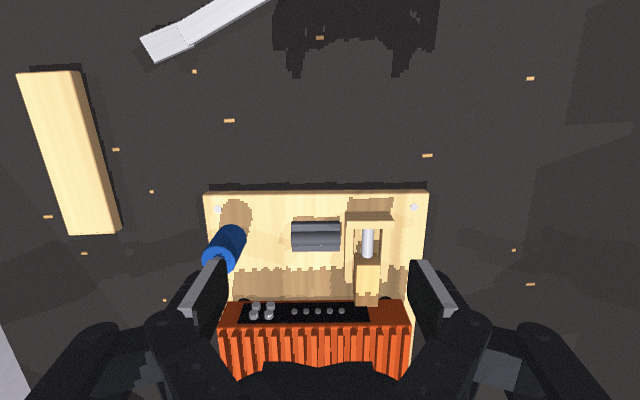

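In the wrist view, the board's front corners are at (204,193) and (429,191). The fulcrum ridge is near (316,231). The amp's lower edge is near row 303, and the chock nose is around (367,305).

```bash
python3 - <<'E'
import cv2
a=cv2.imread('pics/w1.png')[185:345,200:440]
cv2.imwrite('pics/w1z.png',cv2.resize(a,None,fx=3.3,fy=3.3,interpolation=cv2.INTER_CUBIC))
b=cv2.imread('pics/w1.png')
E
python3 - <<'E'
from shot import *
np.set_printoptions(precision=4,suppress=True)
d=np.load('w1.npz'); ME=d['M'],d['E']
for n,u,z in [('b2',(204,193),.015),('b3',(429,191),.015),('fL',(292,231),.031),('fR',(340,231),.031),('tipA',(140,40),.02),('tipB',(157,64),.02)]: print(n,px2w(u,z,ME))
E
```

```text
b2 [ 0.6616 -0.0517  0.015 ]
b3 [ 0.4356 -0.0417  0.015 ]
fL [ 0.5747 -0.0125  0.031 ]
fR [ 0.5271 -0.0099  0.031 ]
tipA [ 0.6907 -0.1917  0.02  ]
tipB [ 0.6804 -0.1723  0.02  ]
```

View pics/w1z.png

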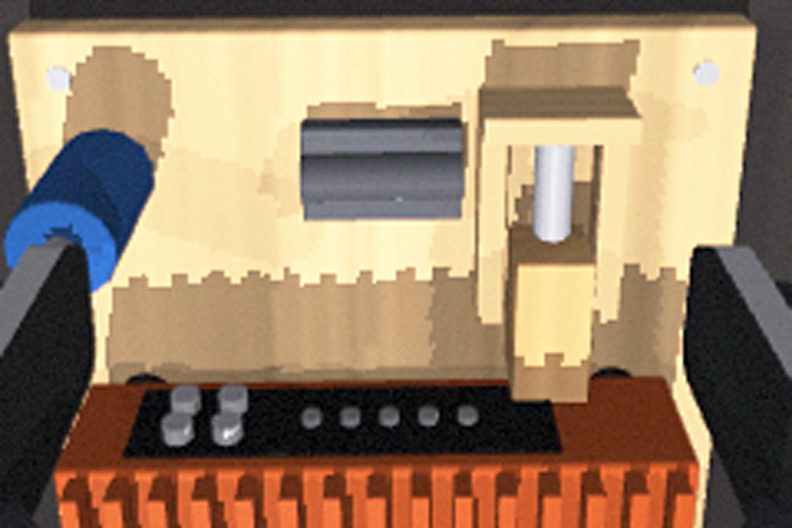

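```bash
python3 - <<'E'
from shot import *
np.set_printoptions(precision=4,suppress=True)
d=np.load('w1.npz'); ME=d['M'],d['E']
f=lambda u:(u[0]/3.3+200,u[1]/3.3+185)
q={}
for n,u,z in [('fL',(303,170),.031),('fR',(463,168),.031),('ffrontL',(303,122),.027),('ffootL',(305,217),.017),('eL',(95,384),.027),('eR',(668,379),.027),('tL',(60,470),.091),('tR',(697,463),.091),('nL',(511,400),.0415),('nR',(588,403),.0415)]:
    q[n]=px2w(f(u),z,ME); print(n,q[n])
for a,b in [('eR','eL'),('tR','tL')]:
    v=q[b]-q[a]; print(np.linalg.norm(v),'yaw',np.degrees(np.arctan2(v[1],v[0]))+90, (q[a]+q[b])/2)
E
```

```text
fL [ 0.5754 -0.0065  0.031 ]
fR [ 0.5269 -0.0046  0.031 ]
ffrontL [ 0.5746 -0.0205  0.027 ]
ffootL [0.5777 0.017  0.017 ]
eL [0.6509 0.0698 0.027 ]
eR [0.4612 0.078  0.027 ]
tL [0.6402 0.0492 0.091 ]
tR [0.4706 0.056  0.091 ]
nL [0.5147 0.0722 0.0415]
nR [0.4904 0.0746 0.0415]
0.18980956663024964 yaw 87.52519214240075 [0.5561 0.0739 0.027 ]
0.16967052042604241 yaw 87.69998766833248 [0.5554 0.0526 0.091 ]
```

```bash
cat > bar.py <<'E'
from shot import *
E0=np.array([.556,.0739]); YAW=87.5; U=np.array([np.cos(np.radians(YAW)),np.sin(np.radians(YAW))])
def pose(tx,h,a=24.,gx=242.,gz=-3.):
    """TCP pose with tip end mid-thickness tx mm behind amp edge, h mm above flat-on-board, bar pitched a deg"""
    r=np.radians(a); c,s=np.cos(r),np.sin(r)
    x=tx-gx*c-gz*s; z=15+3+h+gx*s-gz*c
    p=E0+U*x/1000
    return [p[0],p[1],z/1000],[180,a,YAW]
def tip():
    from scipy.spatial.transform import Rotation as R
    p=np.array(robot.current_tool_pos()); o=R.from_euler('xyz',robot.current_eef_rot(),degrees=True).as_matrix()
    t=p+o@np.array([.242,0,.003]); return np.round([1000*(t[:2]-E0)@U,1000*(t[2]-.018)],2)
E
python3 - <<'E'
from bar import *
np.set_printoptions(precision=4,suppress=True)
d=np.array([np.cos(np.radians(24.2)),np.sin(np.radians(24.2))])
g=np.array([.446,-.2895])+.020*d
robot.move_to([g[0],g[1],.12],[180,0,24.2])
robot.line_to([g[0],g[1],.020],velocity=.08)
fingers.gripper_to(0.0,100)
print(robot.current_finger_gap(),robot.current_contact_force())
robot.line_to([g[0],g[1],.15],velocity=.1)
print(robot.current_contact_force(),robot.current_torque())
p,o=pose(-15,40); robot.move_to(p,o)
print(tip(),robot.current_contact_force(),robot.current_joint_positions(),robot.current_time_s())
for c in ['top','side','wrist']: save(c,c+'2')
s=cv2.imread('pics/side2.png')[120:300,220:460]; t=cv2.imread('pics/top2.png')[140:290,240:440]
cv2.imwrite('pics/c2.png',np.vstack([cv2.resize(s,(480,360)),cv2.resize(t,(480,360))])[:,:][:720])
a=cv2.resize(s,(400,300),interpolation=cv2.INTER_CUBIC);b=cv2.resize(t,(400,300),interpolation=cv2.INTER_CUBIC)
cv2.imwrite('pics/c2.png',np.hstack([a,b]))
E
```

```text
0.2546091375590079 [-0.7923 -0.7965  5.0154]
[ 0.2914 -0.2136 -6.6492] [-0.0875  0.2182 -0.0139]
[-14.23  39.48] [-0.8392 -1.99   -6.494 ] [-20.4663  25.1384  27.9003  97.0562  14.3733  60.2475  -4.6568] 9.8583
```

View pics/c2.png

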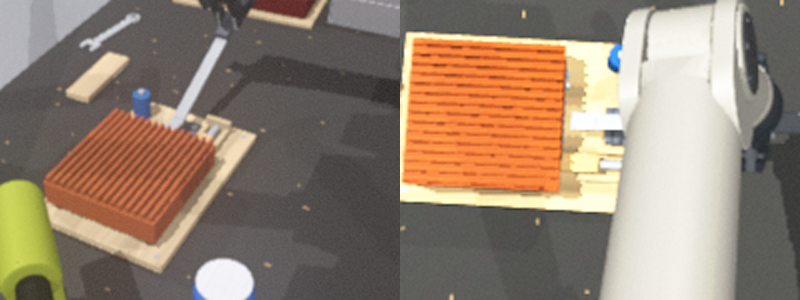

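The top crop shows the bar tip in front of the amp edge. In full-frame pixels its end is at about (325.5,200.5). I'll compare that with the prediction.

```bash
python3 - <<'E'
from bar import *
np.set_printoptions(precision=2,suppress=True)
ME=proj_setup('top'); t=tip(); p=np.r_[E0+U*t[0]/1000,.018+t[1]/1000]
print('pred',w2px(p,ME),'edge',w2px(np.r_[E0,.027],ME))
im=cv2.imread('pics/top2.png'); print(im[196:206,318:334].mean(2).astype(int))
s=cv2.imread('pics/side2.png'); S=proj_setup('side'); print('side pred',w2px(p,S), w2px(np.r_[E0-U*.01,.027],S))
q=w2px(p,S).astype(int); a=s[q[1]-30:q[1]+15,q[0]-25:q[0]+45]
w=cv2.imread('pics/top2.png')[185:215,300:345]
cv2.imwrite('pics/c3.png',np.hstack([cv2.resize(a,(400,257),interpolation=cv2.INTER_CUBIC),cv2.resize(w,(385,257),interpolation=cv2.INTER_CUBIC)]))
E
```

```text
pred [327.82 199.29] edge [320.45 200.31]
[[145 147 144 125 160 202 207 217 245 249 246 246 242 237 238 248]
 [155 156 133 109 168 198 200 216 248 253 253 253 253 253 253 253]
 [146 146 127 121 181 200 198 224 250 253 253 253 253 253 253 253]
 [111 117 104 133 186 202 203 232 251 253 253 253 253 253 253 253]
 [132 127 109 115 178 202 203 239 252 253 253 253 253 253 253 253]
 [148 151 128 127 187 205 205 240 252 253 253 253 253 253 253 253]
 [157 158 136 131 195 211 210 242 252 253 253 253 253 253 253 253]
 [146 149 119 143 198 210 208 245 252 252 253 254 254 254 254 253]
 [127 135 112 136 192 207 208 240 243 240 250 252 252 251 252 248]
 [143 153 126 131 191 206 203 205 206 205 205 202 196 198 191 182]]
side pred [321.63 196.47] [320.25 206.82]
```

View pics/c3.png

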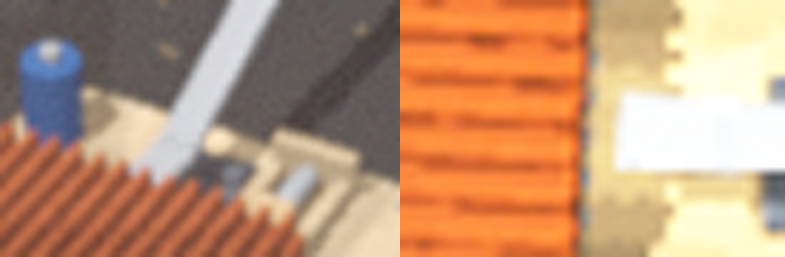

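The tip is about 6 mm further ahead than I modelled, because the bar was grasped that much further back. I'll correct gx to 248. The touchdown will be at a steeper pitch (30°) so the shank clears the ridge.

```bash
sed -i 's/gx=242\./gx=248./; s/\[\.242,0/[.248,0/' bar.py; python3 - <<'E'
from bar import *
np.set_printoptions(precision=2,suppress=True)
robot.line_to(*pose(-7,30,30),velocity=.08)
robot.line_to(*pose(-7,8,30),velocity=.04); robot.pause(.3)
f0=np.array(robot.current_contact_force()); print(tip(),f0)
r=robot.line_to(*pose(-7,-7,30),velocity=.008,f_stop=2.5)
print(r,tip(),np.array(robot.current_contact_force())-f0,robot.current_time_s())
E
```

```text
[-6.95  8.24] [ 0.29 -0.73 -5.04]
True [-7.63 -4.45] [ 0.88 -1.15  2.66] 12.7417
```

```bash
python3 - <<'E'
from bar import *
np.set_printoptions(precision=2,suppress=True)
H=-4.2
robot.line_to(*pose(-7,H+2,26),velocity=.02)
f0=np.array(robot.current_contact_force()); print(tip(),f0)
r=robot.line_to(*pose(12,H+2,26),velocity=.012,f_stop=3)
print('in',r,tip(),np.array(robot.current_contact_force())-f0)
if not r:
    f0=np.array(robot.current_contact_force())
    r=robot.line_to(*pose(46,H+2,26),velocity=.01,f_stop=3)
    for i in range(3): print('rib',r,tip(),np.array(robot.current_contact_force())-f0); robot.pause(.15)
print(robot.current_time_s())
E
```

```text
[-6.04 -2.52] [-0.53  2.28 -4.84]
in True [-2.1  -3.28] [ 1.52 -3.64  0.48]
14.3
```

```bash
python3 - <<'E'
from bar import *
np.set_printoptions(precision=2,suppress=True)
robot.pause(.4); print(tip(),np.array(robot.current_contact_force()),robot.current_eef_rot())
robot.line_to(*pose(-5,-2.2,26),velocity=.02); robot.pause(.4); print(tip(),np.array(robot.current_contact_force()))
save('side','s4'); save('top','t4')
s=cv2.imread('pics/side4.png') if 0 else cv2.imread('pics/s4.png')[165:225,290:370]; w=cv2.imread('pics/t4.png')[180:220,300:353]
cv2.imwrite('pics/c4.png',np.hstack([cv2.resize(s,(400,300),interpolation=cv2.INTER_CUBIC),cv2.resize(w,(397,300),interpolation=cv2.INTER_CUBIC)]))
E
```

```text
[-1.91 -4.24] [ 1.71 -1.31 -2.96] [-179.73   25.97   87.53]
[-4.78 -2.37] [ 0.14  2.07 -4.28]
```

View pics/c4.png

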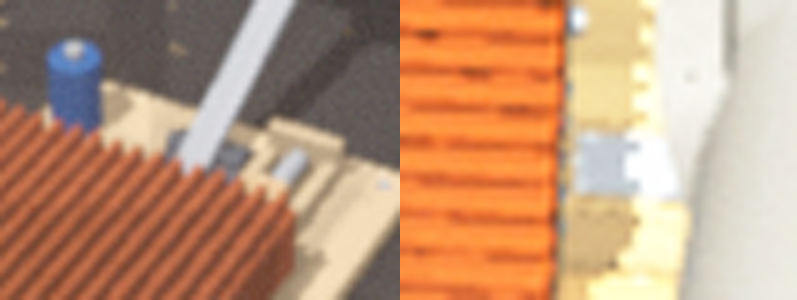

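```bash
python3 - <<'E'
from bar import *
np.set_printoptions(precision=2,suppress=True)
for h in [-1,0,1,2.5,4]:
    robot.line_to(*pose(-7,h,26),velocity=.02); robot.pause(.15); print(h,tip(),np.array(robot.current_contact_force()),np.array(robot.current_torque()))
print(robot.current_time_s())
E
```

```text
-1 [-7.72 -0.84] [ 0.2   1.1  -4.65] [ 1.01 -0.05 -0.05]
0 [-7.35  0.01] [ 0.63  0.7  -4.13] [ 0.85 -0.1  -0.02]
1 [-7.11  0.81] [ 0.79 -0.8  -6.17] [ 0.8  -0.   -0.03]
2.5 [-6.99  2.49] [ 0.28  0.33 -6.66] [0.84 0.01 0.01]
4 [-6.99  3.99] [ 0.25 -0.57 -5.36] [ 0.8  -0.02 -0.01]
17.5833
```

```bash
python3 - <<'E'
from bar import *
np.set_printoptions(precision=2,suppress=True)
ME=proj_setup('wrist'); np.savez('w5.npz',M=ME[0],E=ME[1]); im=save('wrist','w5')
t=tip(); print(t,w2px(np.r_[E0+U*t[0]/1000,.018+t[1]/1000],ME),w2px(np.r_[E0,.027],ME),w2px(np.r_[.5512,-.0056,.031],ME),robot.current_tool_pos())
cv2.imwrite('pics/w5z.png',cv2.resize(im[0:260,180:480,::-1],None,fx=2.3,fy=2.3,interpolation=cv2.INTER_CUBIC))
E
```

```text
[-6.99  3.99] [ 321.22 -701.1 ] [ 321.76 -833.87] [ 315.88 -188.36] [ 0.55 -0.15  0.13]
```

View pics/w5z.png

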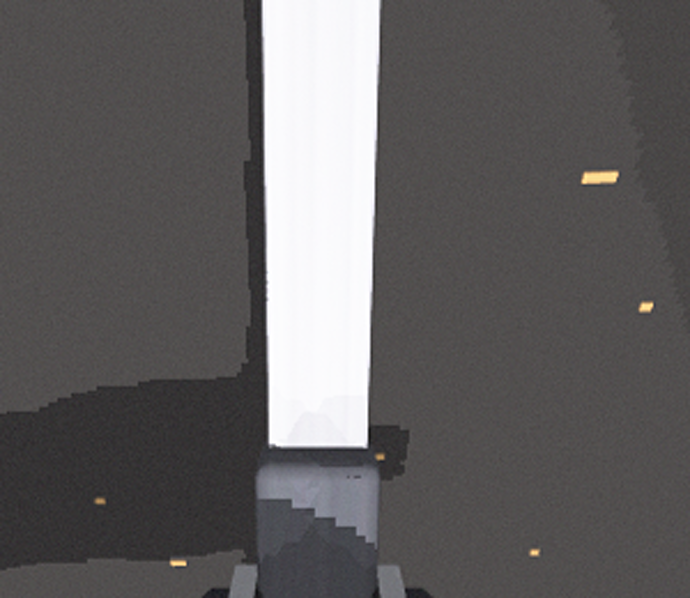

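The wrist view shows only the handle front edge (crop row about 455) and the shank (crop columns 265–375). I'll fit the shank edges at sub-pixel level to get the bar's angle in the hand.

```bash
python3 - <<'E'
from bar import *
np.set_printoptions(precision=3,suppress=True)
im=cv2.imread('pics/w5.png').astype(float).mean(2)
rows=np.arange(5,165); L=[];R_=[]
for r in rows:
    p=im[r,280:355]; g=p>155
    i=np.argmax(g); j=len(g)-1-np.argmax(g[::-1])
    L.append(280+i-(p[i]-155)/(p[i]-p[i-1])); R_.append(280+j+(p[j]-155)/(p[j]-p[j+1]))
l=np.polyfit(rows,L,1); q=np.polyfit(rows,R_,1); print(l,q,np.std(np.polyval(l,rows)-L),np.std(np.polyval(q,rows)-R_))
w=q-l; rv=-w[1]/w[0]; print('vanish row',rv,'nominal 1119')
k=vision.calibration('wrist'); M=k['mtx'];T=k['T_tool_cam']
uv=np.polyval(l,rv); d=np.array([(uv-M[0,2])/M[0,0],-(rv-M[1,2])/M[1,1],-1]); dt=T[:3,:3]@d; dt/=-np.linalg.norm(dt); print('bar dir in tool',dt*np.sign(dt[0]),np.degrees(np.arctan2(dt[2],dt[0])))
for r in [20,190]:
    a,b=np.polyval(l,r),np.polyval(q,r); Z=M[0,0]*20/(b-a); c=np.array([((a+b)/2-M[0,2])/M[0,0]*Z,-(r-M[1,2])/M[1,1]*Z,-Z,1000]); print(r,b-a,T@(c/1000)*1000)
E
```

```text
[  0.015 293.526] [ -0.03  344.935] 0.12103515303395047 0.12443843422348998
vanish row 1144.0262436368198 nominal 1119
bar dir in tool [1.    0.006 0.007] 0.403043614946704
20 50.509353766692186 [ 109.58    -0.017   14.453 1000.   ]
190 42.870217057076275 [  39.181   -0.411   13.958 1000.   ]
```

The bar is straight in the hand: 0.4° nose-down, with the tip about 2 mm lower than modelled. The board contact at 26° is near h≈-0.5. I'll slide in at h=+1.5.

```bash
python3 - <<'E'
from bar import *
np.set_printoptions(precision=2,suppress=True)
robot.line_to(*pose(-7,1.5,25),velocity=.02); robot.pause(.2)
f0=np.array(robot.current_contact_force()); print(tip(),f0)
r=robot.line_to(*pose(12,1.5,25),velocity=.015,f_stop=4)
print('in',r,tip(),np.array(robot.current_contact_force())-f0)
if not r:
    robot.pause(.2)
    f0=np.array(robot.current_contact_force()); print(f0,robot.current_torque())
    r=robot.line_to(*pose(46,1.5,25),velocity=.01,f_stop=4)
    for i in range(3): print('rib',r,tip(),np.array(robot.current_contact_force())-f0,robot.current_torque()); robot.pause(.15)
print(robot.current_time_s())
E
```

```text
[-7.12  1.52] [-0.11  0.51 -4.91]
in False [11.76  1.5 ] [ 0.19 -1.34 -0.48]
[ 0.27  1.06 -5.12] [ 0.85 -0.02  0.01]
rib True [26.17  0.11] [ 0.06 -2.98 -0.14] [ 0.44 -0.21 -0.06]
rib True [25.86 -1.13] [ 0.8  -4.16 -0.34] [ 0.24 -0.42 -0.17]
rib True [25.85 -1.15] [ 0.57 -3.52  0.81] [ 0.24 -0.47 -0.14]
22.1417
```

```bash
python3 - <<'E'
from bar import *
np.set_printoptions(precision=2,suppress=True)
t=tip()
for dx in (.4,.9):
    robot.line_to(*pose(t[0]+dx,0.3,25),velocity=.01,f_stop=5); robot.pause(.12); print(dx,tip(),np.array(robot.current_contact_force()),robot.current_torque())
print(robot.current_time_s())
E
```

```text
0.4 [26.32 -0.1 ] [-1.42 -1.7  -5.06] [0.2  0.18 0.08]
0.9 [26.43  0.13] [-1.94 -4.47 -4.64] [-0.    0.42  0.15]
23.0333
```

The tip is on the rib: it reads stiff contact at x≈26.4 with about 4 N. I'll back off 1.5 mm, lower the handle onto the fulcrum and lever in small, force-watched steps.

```bash
cat >> bar.py <<'E'
H0=-.5; XR=-77.5
def lever(a,tx,pre=.8):
    """TCP pose with shank underside tangent on ridge, bar pitched a, tip tx behind edge"""
    r=np.radians(a); c,s=np.cos(r),np.sin(r); l=(tx-XR-25*s)/c
    z=8+25*c-l*s
    p,o=pose(tx,z-3+H0,a); p[2]-=pre/1000
    return p,o
E
python3 - <<'E'
from bar import *
np.set_printoptions(precision=2,suppress=True)
robot.line_to(*pose(24.8,1.5,25),velocity=.02)
robot.line_to(*pose(24.8,2,18),velocity=.05); robot.pause(.2)
print(tip(),np.array(robot.current_contact_force()),np.array(robot.current_torque()))
for a in [16,15,14,13,12,11,10,9,8]:
    robot.line_to(*lever(a,24.8),velocity=.03); robot.pause(.08)
    f=np.array(robot.current_contact_force()); print(a,tip(),f,np.array(robot.current_torque()),robot.current_eef_rot()[1])
    if abs(f[2])>28 or abs(f[1])>10: print('STOP'); break
print(robot.current_time_s())
E
```

```text
[25.23  2.22] [ 0.05 -0.98 -4.43] [ 0.45 -0.03  0.04]
16 [24.36  0.61] [-0.54 -2.27 -1.23] [0.48 0.04 0.02] 16.02495576994806
15 [24.94  2.55] [ 0.4  -1.36 -0.42] [ 0.38 -0.17  0.18] 15.017554211394362
14 [25.54  5.37] [-0.29  1.02  5.75] [0.21 0.26 0.11] 13.985376572716293
13 [25.69  7.25] [-0.78  0.68  5.97] [0.22 0.26 0.16] 12.982426052880163
12 [25.78  9.04] [-1.21  1.13  5.99] [0.21 0.21 0.18] 11.97820495041446
11 [25.84 10.85] [-1.44  1.65  6.17] [0.29 0.24 0.19] 10.97446051968721
10 [25.89 12.61] [-0.61  2.66  5.58] [0.26 0.2  0.22] 9.972313829192387
9 [25.89 14.4 ] [-0.14  1.59  5.68] [0.21 0.28 0.25] 8.972326435947117
8 [25.86 16.19] [-0.39  1.14  6.82] [0.22 0.16 0.22] 7.976001517563688
27.4917
```

```bash
python3 - <<'E'
from bar import *
np.set_printoptions(precision=2,suppress=True)
for c in ['top','side']: save(c,c+'a8'); print(c,[np.round(x['rect'],1).tolist() for x in recognise('chock',c)[:1]])
for a in [7,6,5.3,4.8]:
    robot.line_to(*lever(a,24.8),velocity=.03); robot.pause(.08)
    f=np.array(robot.current_contact_force()); print(a,tip(),f,robot.current_eef_rot()[1])
    if abs(f[2])>28 or abs(f[1])>10: print('STOP'); break
robot.pause(.2)
for c in ['top','side']: save(c,c+'a5'); print(c,[np.round(x['rect'],1).tolist() for x in recognise('chock',c)[:1]])
print(robot.current_time_s())
t=[cv2.resize(cv2.imread(f'pics/top{k}.png')[185:240,300:360],(360,330),interpolation=cv2.INTER_CUBIC) for k in ('0','a5')]
s=[cv2.resize(cv2.imread(f'pics/side{k}.png')[165:225,290:370],(360,270),interpolation=cv2.INTER_CUBIC) for k in ('0','a5')]
cv2.imwrite('pics/c6.png',np.vstack([np.hstack(t),np.hstack(s)]))
E
```

```text
top [[333.5, 222.9, 35.0, 8.7]]
side []
7 [25.76 17.95] [-0.68  1.7   5.92] 6.9831125589622705
6 [25.58 19.23] [-0.24  0.79  5.24] 5.988916006107668
5.3 [25.58 20.71] [-0.83  1.81  7.42] 5.291444224741097
4.8 [25.51 21.64] [-0.85  0.45  7.31] 4.795228435637247
top [[332.1, 223.9, 25.9, 11.0]]
side []
29.425
```

View pics/c6.png

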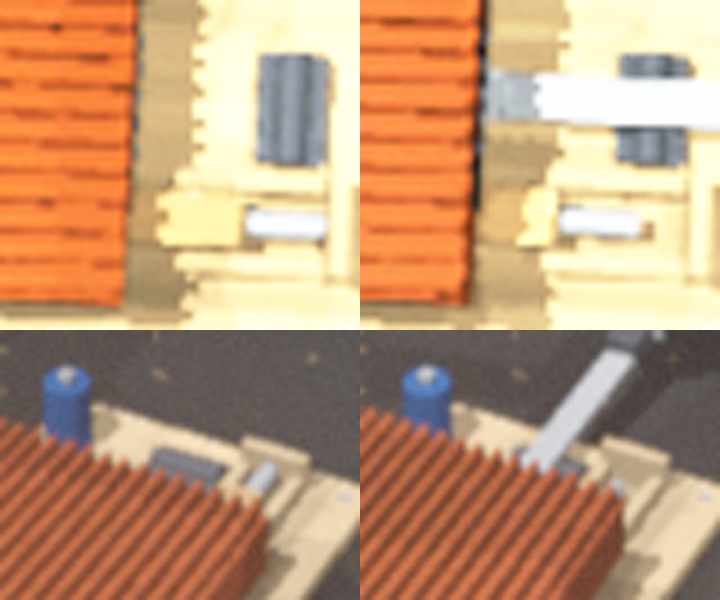

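The chock has moved about 19 mm in: its rod end went from crop column 245 to 198, and the force is steady. Now I'll lower gently, retract the bar and put it back on the bench.

```bash
python3 - <<'E'
from bar import *
np.set_printoptions(precision=2,suppress=True)
for a in [5.5,6.2,7,8,9,10.5,12,14]:
    robot.line_to(*lever(a,24.5),velocity=.02); robot.pause(.05)
    f=np.array(robot.current_contact_force()); print(a,tip(),f)
    if abs(f[2])>28 or abs(f[1])>10: print('STOP'); raise SystemExit
robot.line_to(*pose(23,7,16),velocity=.03)
robot.line_to(*pose(20,9.5,20),velocity=.04); print(tip(),np.array(robot.current_contact_force()))
r=robot.line_to(*pose(-14,11,20),velocity=.04,f_stop=8); robot.pause(.2); print('out',r,tip(),np.array(robot.current_contact_force()),robot.current_time_s())
for c in ['top','side']: save(c,c+'7')
E
```

```text
5.5 [25.52 20.31] [-0.82  0.44  6.81]
6.2 [25.46 18.3 ] [0.72 1.74 4.  ]
7 [25.38 16.08] [ 1.21  2.73 -1.28]
8 [24.35 14.31] [ 0.16  0.39 -1.15]
9 [24.07 12.64] [-0.17  0.37 -0.78]
10.5 [24.64 10.16] [ 0.37 -0.05 -1.14]
12 [24.9   7.62] [-1.    0.32 -1.87]
14 [24.75  4.1 ] [-0.12  0.99 -1.55]
[20.38  9.58] [-0.33 -0.27 -6.75]
out False [-13.56  10.96] [-0.02  0.11 -6.14] 34.6083
```

```bash
python3 - <<'E'
from bar import *
np.set_printoptions(precision=3,suppress=True)
robot.line_to(*pose(-60,80,20),velocity=.1)
g=np.array([.464,-.281])
robot.move_to([g[0],g[1],.12],[180,0,24.2])
robot.line_to([g[0],g[1],.04],velocity=.08); robot.pause(.2)
r=robot.line_to([g[0],g[1],.0215],velocity=.015,f_stop=12)
print(r,robot.current_tool_pos(),robot.current_contact_force())
fingers.gripper_to(0.6,20); robot.pause(.2)
fingers.gripper_to(1.0)
robot.line_to([g[0],g[1],.16],velocity=.1)
robot.move_to([.40,-.40,.25],[180,0,24.2]); robot.pause(.5)
ME=proj_setup('wrist'); save('wrist','w8'); save('top','t8'); save('side','s8')
print(robot.current_contact_force(),robot.current_time_s())
t=cv2.resize(cv2.imread('pics/t8.png')[130:290,230:490],(780,480),interpolation=cv2.INTER_CUBIC); cv2.imwrite('pics/c8.png',t)
s=cv2.resize(cv2.imread('pics/s8.png')[135:265,220:430],(780,483),interpolation=cv2.INTER_CUBIC); cv2.imwrite('pics/c9.png',s)
E
```

```text
False [ 0.464 -0.281  0.022] [-0.784  0.31  -5.077]
[-0.557  0.289 -0.528] 42.8833
```

View pics/c8.png

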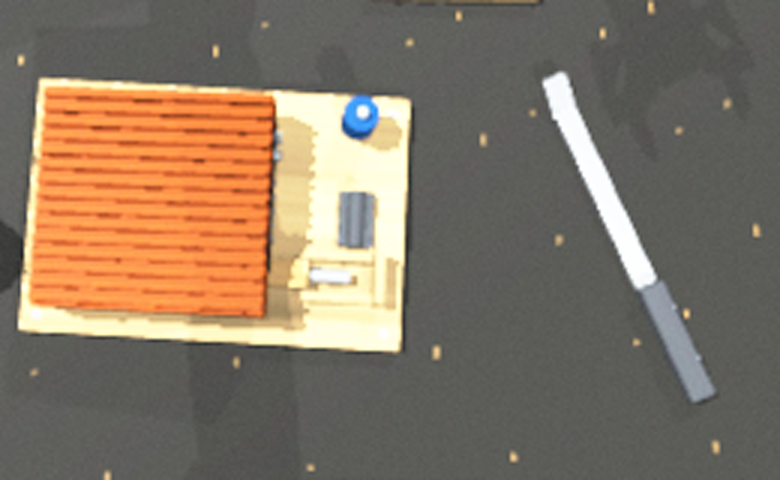

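View pics/c9.png

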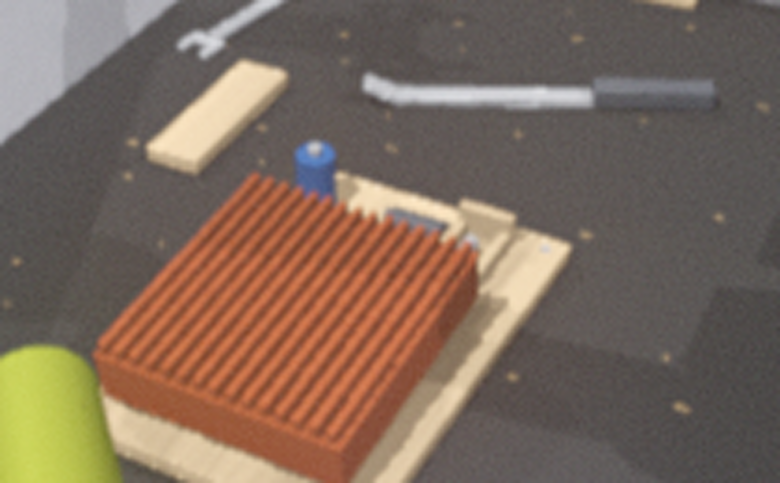

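The bar lies flat on the bench off the board. The amp is tilted on the chock, and the chock rod is still extended at about (331,276). The bystanders haven't moved, so I'll hand in.

```bash
python3 -c "
from station import workorder,robot
workorder.close_job(); print(robot.current_time_s())"
```

```text
the job is handed in; nothing more can be done
the job is handed in; nothing more can be done
```

The job is done and handed in. The amplifier's front edge is resting on the chock, and the bar lies flat on the bench off the board. No verdict was reported; the clock read about 43 s at the last check.

**What I did**
- **Rib:** I slid the tip in about 2 mm above the board rather than along it. It met a stiff stop about 26 mm behind the edge at 3–5 N, which I take to be the rib.
- **Levering:** I backed off about 1.5 mm and levered on the fulcrum to a bar pitch of 4.8°. The upward force on the tool rose by about 11 N and stayed steady.
- **Chock and lowering:** The top view showed the chock had slid in about 19 mm. I then lowered in small steps, and the chock took the load at about 6.5–7°.
- **Bar:** I drew it out and laid it back near its starting place.

**Last checks:** The final top and side pictures show the bar flat off the board, the amp tilted on the chock with the chock rod still extended, and the nearby bystanders in view not visibly moved. The gripper is open and well clear. I did not measure the final edge height or the back-feet shift.

**What disagreed along the way**
- **Height of the first touch:** My first touch on the board read about 4 mm lower than a later one. The bar had probably turned slightly in the jaws.
- **First slide attempt:** It stopped early on a false contact, so I backed off and raised the tip. A close fit of the shank in the wrist image showed the bar straight in the hand, and the second slide went in cleanly.

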